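# Load the logger probe into the dry-block calibrator and lock its dial

## Robot

A 6-joint arm with a two-finger parallel gripper is mounted at the origin on a cart in front of the work surface, level with it; the furniture and walls round the work are solid. World frame = base frame: x ahead of the robot, y to its left, z up, the work surface at z = 0. Lengths are in m, angles in rad, forces in N, time in s.
With the tool pointing down it reaches from about 0.3 to 0.875 m from the base axis. Payload 6.4 kg.
Tool frame: the origin (TCP) lies at the centre of the arm's flange, where the gripper is bolted on; the fingertips stand 173 mm ahead of it and the grasp point (between the pads) lies ctrl.grip_point_offset ahead of it (ctrl.grip_point_offset is the distance from the TCP to the grasp point, in m); z points along the fingers, y is the direction in which the jaws open and shut (so a half turn about z gives the same grasp; the last joint's range is limited). The gripper opens to 85 mm and grips with 20 to 120 N. Pads are 22 mm wide; open, the fingers measure 114 mm over their backs; the gripper's body (76 mm by 85 mm) begins 54 mm behind the grasp point. The pads swing forward as they close: fully open they stand 13 mm farther back than shut.
Start: joints at [-1.45, 0.181, 1.607, -0, 1.354, -0.206], TCP at [0.185, -0.545, 0.405] pointing down, gripper open.
Joint ranges: [-2.99, 2.99], [-0.89, 2.07], [0.3, 2.58], [-1.14, 4.28], [0, 2.63], [-3.12, 3.12]. Speed limits (rad/s): [2.57, 2.57, 3.01, 3.14, 3.14, 3.14].

## Interface

Orientations are given as a unit quaternion [w, x, y, z].
In Python, from bench import ctrl, cams, boxes_of, landmark_of gives the robot as it stands.
- The arm moves only by the shell command python3 -m handwheel 'ROWS'. ROWS is JSON, a list of rows, each an object with "offset": the shift along the tool's x, y, z in m, a list of three; "spin": the turn about the tool's z in degrees; "grip": the opening, from 0 (shut) to 1 (fully open). A call has 1 to 20 rows; each row is the pose to reach, as a shift and turn from the pose commanded when the call began, along the tool's axes at that moment; what a row does not reach only later rows make up. A row lasts 1/8 s, in which the tool goes at most 62.5 mm and 10.7 degrees, less where a joint would pass 70% of its speed; a pose out of reach is approached as far as the arm can. A call with a gripper value outside its range is refused whole. The fingers move at their own pace and stop on an object; the grip force is fixed at half the most. Time passes only in rows, so rows that repeat a pose let the fingers close. It gives the time, the measured TCP pose, the force and the opening at its end, in the units of the state.
- ctrl.get_obs(): the state, without advancing time (a new reading comes with each control period).
- cams.camera(name): name is "scene" or "top" or "wrist"; returns a dict with "color" (400x640x3 uint8, red, green, blue), "camera_matrix" (3x3 intrinsics, pixels), "view" (4x4, takes a point from world to camera coordinates); the wrist camera has in their place "tool_from_camera" (4x4, takes a point from camera to tool coordinates, whose origin is the TCP and whose axes are the flange's). Camera axes: x right, y up, looking along -z (the intrinsics and any distortion apply to the point x, -y, -z); pixel columns grow to the right and rows downward; lengths in m; the calibration is good to about 2 mm. A picture is of the moment at which its call begins: read the wrist's pose just before it. There is no depth.
- ctrl.hand_in(): hands the job in, once; it reports no verdict.
Trained networks look in a picture, given as the dict that the camera call returned (one of the last four; its "shot" number tells which), for a name from the list of things; names that differ only in an ending like _2 or _b are one class to them, and where a whole thing is asked for, a point or a joint stands for the part that bears it (a point fixed in the world has none). Each returns a list of dicts, best first, with "confidence" (0 to 1); they miss things now and then, are a little off and sometimes report something else, mostly with a low value. They report only what shows in the picture. A call takes as long as a camera call.
- boxes_of(picture, thing): "uv" ([column, row] in pixels, amid what is visible of it).
- landmark_of(picture, thing): "uv" ([column, row] in pixels: a listed point, or the origin of a listed thing).
The state is a dict: "time_s": time; "q": joint angles; "dq": joint speeds; "joint_efforts": joint torques, N m; "eef_pos": TCP position; "eef_rot": TCP orientation; "wrist_force": force on the tool from outside, world axes, zero at the start; "torque": the same for the moment, N m; "opening": opening from 0.0 (shut) to 1.0 (fully open).
Only numpy, scipy, OpenCV 4.12 (cv2) and the standard library are available. Lean on these libraries where they do the work, as an engineer would, in place of code of your own. Each camera call takes 0.05 s, during which the arm holds its last target.

## Task

Take the slim logger probe out of the stand and press it straight down into the well of the dry-block calibrator until it is fully home, its head flush on the metal block; the block sits a few millimetres off-centre in the case, so feel for the hole. Then turn the calibrator's knob so that its pointer meets the single mark, and only then pull the knob straight up to lock it. Leave the wide probe in the stand and do not knock over the flask or the vial.

Things in the scene. Friction and masses are not known exactly. Their poses are not given: they have to be found in the camera images.
- slim_probe_head (a point): Centre of the slim probe's head; probe of plain steel, loose, 80 to 150 g, z upright. Head: cylinder 27 mm wide, 46 mm tall (this point 23 mm above its underside); grasp it from above. Below it a straight flat-ended stem, 16 mm wide, 42 mm long, no chamfer. At first the stem stands in a socket of the stand, the head's underside on the stand's top (z = 60 mm); it lifts straight out.
- wide_probe_head (a point): Centre of the head of the other probe (steel; head 36 mm in diameter, 32 mm tall; stem 20 mm by 42 mm, too wide for the well). It stands in the stand's other socket. Leave it there.
- stand: White plastic stand, fixed, 60 x 150 x 60 mm (x, y, z), origin at the centre of its underside. Its two sockets, 22 mm wide and 52 mm deep, lie on its y axis 40 mm either side of the middle; which probe stands in which varies.
- calibrator: Dry-block calibrator, fixed: white case 150 x 230 x 74 mm (x, y, z), origin under its centre, z up, display front towards -x. Knob at y = -62 mm; opening at y = +62 mm with a metal block 62 mm square in it, fixed but off-centre. The block has one upright blind round well at its centre, 18 mm wide, 48 mm deep, no chamfer.
- well_nominal (a point): Centre of the case's opening (76 mm square), at the height of the metal block's top face (z = 80 mm). The well is up to 5 mm away from here along the calibrator's x and also its y: find it by touch. 36 mm down the stem meets a stiff piston that needs a push of about 6 N for the last 6 mm and stays down. Fully home, the head's underside lies on the block, its centre 23 mm above here.
- knob_grip (a point): Point on the knob's upright axis, 24 mm above the knob's underside (z = 100 mm when pushed in); turns and rises with the knob. Black knob: round foot 42 mm wide, 8 mm tall; on it a bar grip 38 mm long (this point's x), 12 mm wide (y), from 8 to 36 mm above the underside. White pointer line on the bar's -x end.
- dial (a joint): Turn of the knob in rad, 0 to 2.2, growing clockwise seen from above; at 0 the pointer points to the calibrator's front (-x). The single dark mark on the grey scale plate lies at 1.25. Stays where it is left (friction 0.06 N m).
- lock (a joint): How far the knob is pulled up, in m: 0 pushed in, 0.008 pulled out fully to its stop, where it is locked. Takes about 5 N and stays where it is left.
- erlenmeyer_mid (a point): Small conical glass flask with a foil cap, 64 mm wide, 104 mm tall; a point on its axis 50 mm above its foot. Not to be knocked over.
- vial1_mid (a point): Glass vial with a white cap, 29 mm wide, 98 mm tall; a point on its axis 50 mm above its foot. Not to be knocked over.

How it is judged:
By the outcome, as a careful person would: the job done as asked, in the order asked, and still so for the second after the job is handed in, with the robot touching nothing.
It also fails if it takes over 67 s, if anything falls off the work surface, if the arm or the gripper's body presses on something with over 40 N, if the wrist force passes 120 N, or if a joint passes its speed limit or range.

## Working session

There is one attempt and no reset: what is moved stays moved. The work goes in short steps, Python scripts to look and compute and a shell command to move; the robot and the scene stay as the last step left them, time stands still between calls to the robot, and variables do not carry over. Pictures are saved under pics/ and viewed, and the job is handed in when it is done.

```bash
ls; mkdir -p pics
cat > h.py <<'E'
import numpy as np, cv2
from bench import ctrl, cams, boxes_of, landmark_of
from scipy.spatial.transform import Rotation as R
def Rq(q): return R.from_quat([q[1],q[2],q[3],q[0]]).as_matrix()
def save(p,n): cv2.imwrite('pics/'+n+'.png',cv2.cvtColor(p['color'],cv2.COLOR_RGB2BGR))
def cam2world(p,obs=None):
    if 'view' in p: return np.linalg.inv(np.array(p['view']))
    T=np.eye(4);T[:3,:3]=Rq(obs['eef_rot']);T[:3,3]=obs['eef_pos']
    return T@np.array(p['tool_from_camera'])
def ray(p,uv,obs=None):
    T=cam2world(p,obs);K=np.array(p['camera_matrix'])
    d=np.array([(uv[0]-K[0,2])/K[0,0],-(uv[1]-K[1,2])/K[1,1],-1])
    return T[:3,3],T[:3,:3]@d
def onz(p,uv,z,obs=None):
    o,d=ray(p,uv,obs); return o+d*(z-o[2])/d[2]
def tri(rays):
    A=np.zeros((3,3));b=np.zeros(3)
    for o,d in rays:
        d=d/np.linalg.norm(d);M=np.eye(3)-np.outer(d,d);A+=M;b+=M@o
    x=np.linalg.solve(A,b)
    return x,[np.linalg.norm((np.eye(3)-np.outer(d,d)/(d@d))@(x-o)) for o,d in rays]
def proj(p,X,obs=None):
    c=np.linalg.inv(cam2world(p,obs))@np.append(X,1);K=np.array(p['camera_matrix'])
    return np.array([K[0,0]*c[0]/-c[2]+K[0,2],K[1,1]*-c[1]/-c[2]+K[1,2]])
E
python3 - <<'E'
from h import *
o=ctrl.get_obs();print(o['time_s'],o['eef_pos'],o['eef_rot'],o['opening'],ctrl.grip_point_offset)
print(Rq(o['eef_rot']).round(3))
P={}
for n in ['scene','top','wrist']:
    p=cams.camera(n);P[n]=p;save(p,'a_'+n);print(n,[k for k in p],p['camera_matrix'])
names=['slim_probe_head','wide_probe_head','stand','calibrator','well_nominal','knob_grip','erlenmeyer_mid','vial1_mid']
for t in names:
    rs=[]
    for n in ['scene','top']:
        l=landmark_of(P[n],t)
        if l: print(t,n,[(np.round(x['uv'],1),round(x['confidence'],2)) for x in l[:2]]); rs.append(ray(P[n],l[0]['uv']))
    if len(rs)==2: print('   ',*tri(rs))
print(ctrl.get_obs()['time_s'])
E
```

```text
pics
0.0 [ 0.18458532 -0.54431103  0.40381484] [-8.40016691e-04  9.86679354e-01  1.62674962e-01  5.35841177e-05] 1.0020142179941804 0.1547
[[ 0.947  0.321 -0.   ]
 [ 0.321 -0.947  0.002]
 [ 0.    -0.002 -1.   ]]
scene ['color', 'camera_matrix', 'view', 'shot'] [[455.36981602   0.         319.08452881]
 [  0.         455.36981602 202.72274199]
 [  0.           0.           1.        ]]
top ['color', 'camera_matrix', 'view', 'shot'] [[389.86867484   0.         322.06341738]
 [  0.         389.86867484 199.63197083]
 [  0.           0.           1.        ]]
wrist ['color', 'camera_matrix', 'tool_from_camera', 'shot'] [[299.32049549   0.         320.74213207]
 [  0.         299.32049549 196.11538776]
 [  0.           0.           1.        ]]
slim_probe_head scene [(array([343.2, 249.1]), 0.58)]
slim_probe_head top [(array([405.2, 252.4]), 0.58)]
    [ 0.44135889 -0.18463455  0.08174897] [np.float64(0.0032719338433527083), np.float64(0.0032719338433528813)]
wide_probe_head scene [(array([377.2, 258.5]), 0.83)]
wide_probe_head top [(array([434.4, 239.2]), 0.68)]
    [ 0.47250065 -0.25443
[... 378 characters left out ...]
677294)]
knob_grip scene [(array([286.7, 198.6]), 0.79)]
knob_grip top [(array([278. , 202.2]), 0.77)]
    [0.54926644 0.08760622 0.10274425] [np.float64(0.002171769402599153), np.float64(0.0021717694025990475)]
erlenmeyer_mid scene [(array([382.7, 221.7]), 0.72)]
erlenmeyer_mid top [(array([378. , 142.9]), 0.89), (array([429.8, 171.2]), 0.59)]
    [ 0.69941522 -0.13688594  0.04162   ] [np.float64(0.001665172718495177), np.float64(0.001665172718495211)]
vial1_mid scene [(array([408.5, 239.5]), 0.73)]
vial1_mid top [(array([430.8, 172.8]), 0.74), (array([257.3, 202.9]), 0.51)]
    [ 0.6255208  -0.25489762  0.05369389] [np.float64(0.0003329454197200509), np.float64(0.0003329454197200426)]
0.95
```

View images.

Run:
```python
import cv2
for n in ['top','scene']:
    im=cv2.imread(f'pics/a_{n}.png')
    im=im[110:310,180:480]
    cv2.imwrite(f'pics/a_{n}z.png',cv2.resize(im,None,fx=2.6,fy=2.6,interpolation=cv2.INTER_CUBIC))
```

```text
(no output)
```

View pics/a_topz.png

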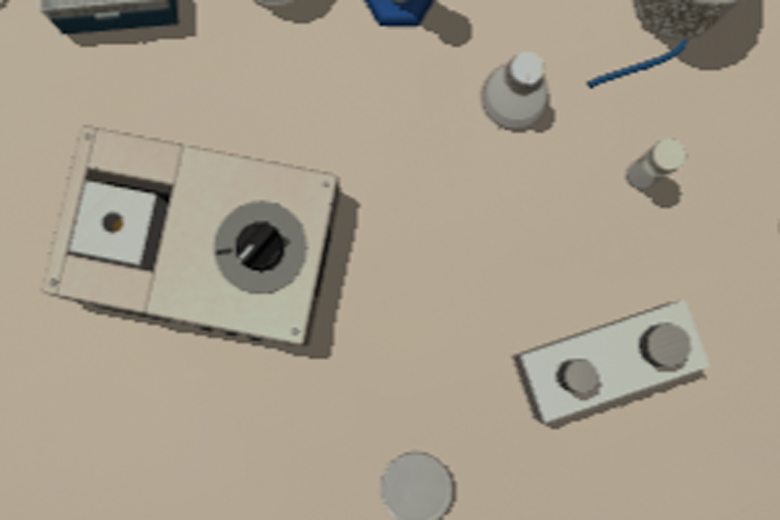

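View pics/a_scene.png

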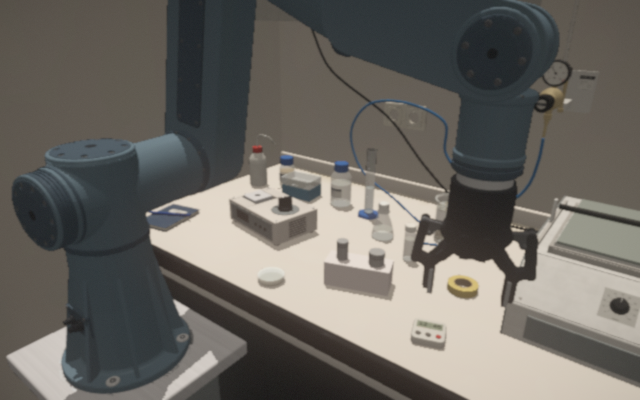

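View pics/a_wrist.png

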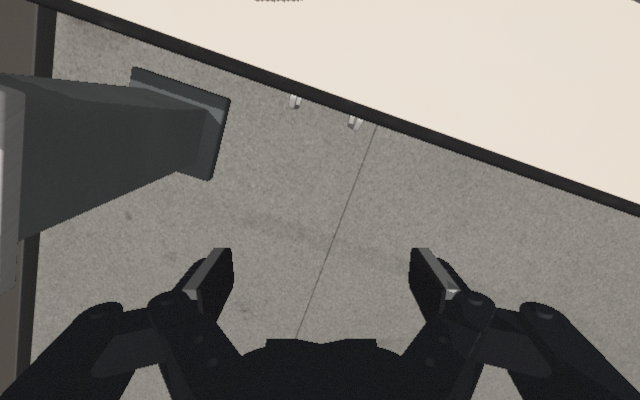

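Run:
```python
from h import *
S=cams.camera('scene');T=cams.camera('top');o=ctrl.get_obs();W=cams.camera('wrist')
print(np.array(W['tool_from_camera']).round(3))
for n,p in(('scene',S),('top',T)): 
    M=cam2world(p);print(n,M.round(3).tolist())
u={'slim':(.083,[343.2,249.1],[405.2,252.4]),'wide':(.076,[377.2,258.5],[434.4,239.2]),'well':(.08,[258.4,192.9],[226.2,193.1]),'knob':(.1,[286.7,198.6],[278,202.2]),'flask':(.05,[382.7,221.7],[378,142.9]),'vial':(.05,[408.5,239.5],[430.8,172.8])}
for k,(z,a,b) in u.items(): print(k,onz(S,a,z).round(4),onz(T,b,z).round(4))
c=lambda x,y:[180+x/2.6,110+y/2.6]
for nm,pt,z in [('hole',c(113,222),.08),('mark',c(222,252),.076),('k0',c(240,262),.112),('k1',c(285,225),.112)]: print(nm,onz(T,pt,z).round(4))
pts=[onz(T,c(*q),.074) for q in [(85,127),(338,178),(305,343),(45,292)]];print(np.round(pts,4))
```

```text
[[-0.     0.958  0.288  0.073]
 [ 1.     0.     0.     0.001]
 [ 0.     0.288 -0.958  0.031]
 [ 0.     0.     0.     1.   ]]
scene [[0.606, 0.302, -0.736, -0.331], [-0.795, 0.24, -0.557, -0.694], [0.009, 0.923, 0.386, 0.582], [0.0, 0.0, 0.0, 1.0]]
top [[0.011, 0.992, -0.128, 0.447], [-1.0, 0.01, -0.011, -0.015], [-0.01, 0.128, 0.992, 0.937], [0.0, 0.0, 0.0, 1.0]]
slim [ 0.4367 -0.1839  0.083 ] [ 0.4434 -0.187   0.083 ]
wide [ 0.4584 -0.2613  0.076 ] [ 0.4727 -0.2528  0.076 ]
well [0.5738 0.2191 0.08  ] [0.5699 0.2081 0.08  ]
knob [0.5557 0.0904 0.1   ] [0.5482 0.0896 0.1   ]
flask [ 0.6852 -0.1464  0.05  ] [ 0.696  -0.1344  0.05  ]
vial [ 0.6326 -0.252   0.05  ] [ 0.6261 -0.2556  0.05  ]
hole [0.5647 0.214  0.08  ]
mark [0.5402 0.1204 0.076 ]
k0 [0.5282 0.0998 0.112 ]
k1 [0.5592 0.0635 0.112 ]
[[0.649  0.2437 0.074 ]
 [0.6058 0.0222 0.074 ]
 [0.4636 0.048  0.074 ]
 [0.5045 0.2712 0.074 ]]
```

```bash
python3 -m handwheel '[{"offset":[0.05,-0.036,0.0],"spin":-10,"grip":1},{"offset":[0.10,-0.07,0.0],"spin":-20,"grip":1},{"offset":[0.15,-0.105,0.02],"spin":-30,"grip":1},{"offset":[0.20,-0.14,0.02],"spin":-40,"grip":1},{"offset":[0.25,-0.175,0.03],"spin":-50,"grip":1},{"offset":[0.30,-0.21,0.05],"spin":-60,"grip":1},{"offset":[0.33,-0.235,0.06],"spin":-70,"grip":1},{"offset":[0.35,-0.25,0.06],"spin":-80,"grip":1},{"offset":[0.359,-0.256,0.064],"spin":-90,"grip":1},{"offset":[0.359,-0.256,0.064],"spin":-92,"grip":1},{"offset":[0.359,-0.256,0.064],"spin":-92,"grip":1}]'
cat > look.py <<'E'
import sys
from h import *
def look(name,things):
    o=ctrl.get_obs();p=cams.camera('wrist');save(p,name)
    print(o['time_s'],np.round(o['eef_pos'],4),Rq(o['eef_rot']).round(3).tolist(),np.round(o['q'],2))
    for t,z in things:
        l=landmark_of(p,t)
        for x in l[:2]: print(t,np.round(x['uv'],1),round(x['confidence'],2),onz(p,x['uv'],z,o).round(4))
    return o,p
E
python3 - <<'E'
from look import *
look('b',[('slim_probe_head',.083),('wide_probe_head',.076),('stand',0)])
E
```

```text
time_s: 2.48
eef_pos: [0.4423, -0.1872, 0.3408]
eef_rot: [0.0, 0.57, 0.822, -0.0]
wrist_force: [-0.2, -0.7, 0.4]
opening: 1.003
2.475 [ 0.4423 -0.1872  0.3408] [[-0.351, 0.936, 0.0], [0.936, 0.351, -0.0], [-0.0, -0.0, -1.0]] [-0.65  0.04  1.9  -0.    1.2  -1.01]
slim_probe_head [322.1 193.7] 0.57 [ 0.4408 -0.1808  0.083 ]
wide_probe_head [315.8 276.2] 0.9 [ 0.4631 -0.2558  0.076 ]
stand [317.1 204.8] 0.61 [ 0.4488 -0.217   0.    ]
```

View pics/b.png

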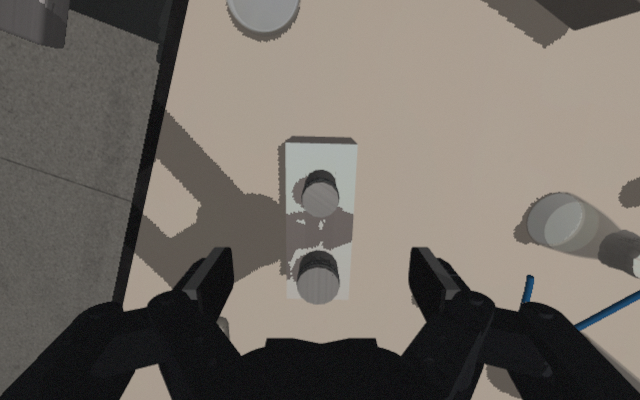

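Run:
```python
from h import *
im=cv2.imread('pics/b.png')[130:310,260:380];cv2.imwrite('pics/bz.png',cv2.resize(im,None,fx=3.3,fy=3.3,interpolation=cv2.INTER_CUBIC))
o=ctrl.get_obs();p=cams.camera('wrist')
M=Rq(o['eef_rot'])
for uv,z in [((320.5,200.5),.106),((319,281),.092),((286,143),.06),((357,144),.06)]:
    X=onz(p,uv,z,o);print(X.round(4),(M.T@(X-o['eef_pos'])).round(4))
```

```text
[ 0.439  -0.1799  0.106 ] [ 0.0082 -0.0003  0.2349]
[ 0.464  -0.2499  0.092 ] [-0.0661 -0.0016  0.2489]
[ 0.3999 -0.1569  0.06  ] [ 0.0436 -0.0289  0.2808]
[ 0.4551 -0.137   0.06  ] [0.0427 0.0298 0.2809]
```

View pics/bz.png

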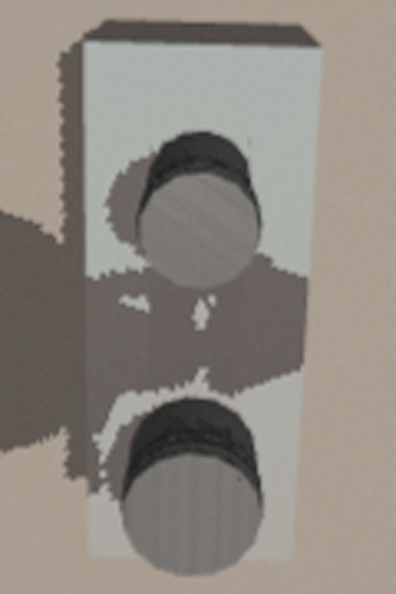

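```bash
python3 -m handwheel '[{"offset":[0.0085,0,0.04],"spin":0,"grip":0.8},{"offset":[0.0085,0,0.09],"spin":0,"grip":0.8},{"offset":[0.0085,0,0.098],"spin":0,"grip":0.8},{"offset":[0.0085,0,0.098],"spin":0,"grip":0.3},{"offset":[0.0085,0,0.098],"spin":0,"grip":0.1},{"offset":[0.0085,0,0.098],"spin":0,"grip":0.1},{"offset":[0.0085,0,0.098],"spin":0,"grip":0.1},{"offset":[0.0085,0,0.098],"spin":0,"grip":0.1}]'
```

```text
time_s: 3.72
eef_pos: [0.4403, -0.1796, 0.2448]
eef_rot: [0.002, 0.568, 0.823, -0.0]
wrist_force: [-1.6, 0.9, 6.3]
opening: 0.302
```

```bash
python3 -m handwheel '[{"offset":[0,0,-0.02],"spin":0,"grip":0.1},{"offset":[0,0,-0.06],"spin":0,"grip":0.1},{"offset":[0,0,-0.10],"spin":0,"grip":0.1},{"offset":[0.04,0.033,-0.117],"spin":5,"grip":0.1},{"offset":[0.085,0.07,-0.117],"spin":10,"grip":0.1},{"offset":[0.13,0.106,-0.117],"spin":15,"grip":0.1},{"offset":[0.175,0.143,-0.117],"spin":20,"grip":0.1},{"offset":[0.22,0.18,-0.117],"spin":25,"grip":0.1},{"offset":[0.255,0.208,-0.117],"spin":31,"grip":0.1},{"offset":[0.2735,0.2234,-0.117],"spin":31.6,"grip":0.1},{"offset":[0.2735,0.2234,-0.117],"spin":31.6,"grip":0.1},{"offset":[0.2735,0.2234,-0.117],"spin":31.6,"grip":0.1}]'
python3 - <<'E'
from look import *
o,p=look('c',[('well_nominal',.08),('knob_grip',.1),('slim_probe_head',.12)])
print(np.round(o['wrist_force'],2),o['opening'])
E
```

```text
time_s: 5.22
eef_pos: [0.5514, 0.1555, 0.36]
eef_rot: [0.0, 0.771, 0.637, -0.0]
wrist_force: [0.6, 0.5, -1.0]
opening: 0.298
5.225 [0.5514 0.1555 0.36  ] [[0.188, 0.982, 0.0], [0.982, -0.188, -0.0], [-0.0, 0.0, -1.0]] [ 0.07  0.22  1.66 -0.    1.27  0.26]
slim_probe_head [323.4 260.3] 0.81 [0.5457 0.1136 0.12  ]
[ 0.56  0.54 -0.96] 0.2983900238890744
```

View pics/c.png

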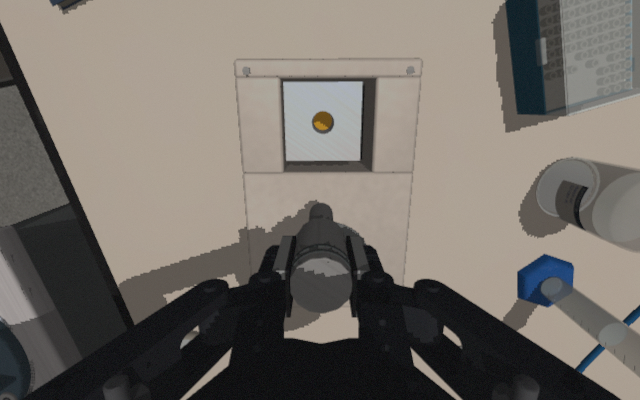

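Run:
```python
from h import *
a=cv2.imread('pics/c.png');cv2.imwrite('pics/cz1.png',cv2.resize(a[70:320,260:390],None,fx=3,fy=3,interpolation=cv2.INTER_CUBIC)[:600])
o=ctrl.get_obs();p=cams.camera('wrist');M=Rq(o['eef_rot'])
g=cv2.cvtColor(p['color'],cv2.COLOR_RGB2HSV)
sub=p['color'][100:145,300:345].astype(int)
m=(sub[...,2]<130).astype(np.uint8)
n,l,s,c=cv2.connectedComponentsWithStats(m);print(s,c)
for i in range(1,n):
    uv=c[i]+[300,100];print(uv,(M.T@(onz(p,uv,.08,o)-o['eef_pos'])).round(4))
for nm,uv,z in [('UL',(284,81),.08),('UR',(362,81),.08),('LR',(362,161),.08),('LL',(284,162),.08),('stem',(320.5,214),.36-.2268)]:
    print(nm,(M.T@(onz(p,uv,z,o)-o['eef_pos'])).round(4))
```

```text
[[   0    0   45   45 1629]
 [  11   11   23   22  396]] [[21.96132597 22.10804174]
 [22.15909091 21.55555556]]
[322.15909091 121.55555556] [0.0608 0.0013 0.2799]
UL [ 0.0914 -0.0284  0.2799]
UR [0.0914 0.0322 0.2799]
LR [0.0287 0.0347 0.2799]
LL [ 0.0279 -0.0307  0.2799]
stem [0.001  0.     0.2267]
```

View pics/cz1.png

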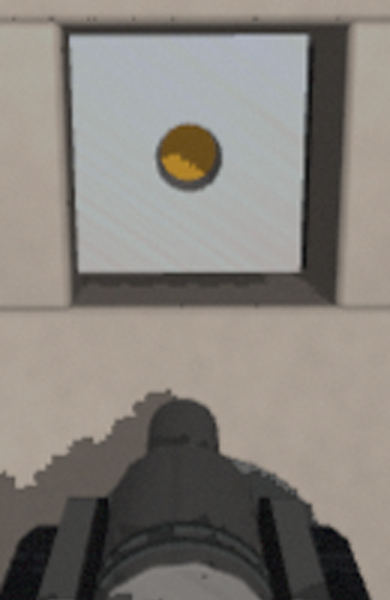

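Run:
```python
from h import *
o=ctrl.get_obs();p=cams.camera('wrist');M=Rq(o['eef_rot'])
for uv in [(322.2,121.6),(322.5,122)]: print((M.T@(onz(p,uv,.08,o)-o['eef_pos'])).round(4))
for q in [(.008,0),(0,-.008),(0,.008)]: print(q,proj(p,o['eef_pos']+M@np.array([*q,.2268]),o).round(1))
print(o['time_s'])
```

```text
[0.0608 0.0013 0.2799]
[0.0604 0.0015 0.2799]
(0.008, 0) [320.5 204.4]
(0, -0.008) [309.  215.3]
(0, 0.008) [332.  215.3]
5.475
```

```bash
python3 -m handwheel '[{"offset":[0.03,0.001,0],"spin":0,"grip":0.1},{"offset":[0.0594,0.001,0.02],"spin":0,"grip":0.1},{"offset":[0.0594,0.001,0.043],"spin":0,"grip":0.1},{"offset":[0.0594,0.001,0.043],"spin":0,"grip":0.1}]'
python3 - <<'E'
from look import *
o,p=look('d',[])
print(np.round(o['wrist_force'],2),np.round(o['torque'],2))
M=Rq(o['eef_rot'])
a=p['color'][..., ::-1]
cv2.imwrite('pics/dz.png',cv2.resize(a[130:260,250:390],None,fx=4.5,fy=4.5,interpolation=cv2.INTER_CUBIC))
for q in [(.008,0),(0,-.008),(0,.008)]: print(q,proj(p,o['eef_pos']+M@np.array([*q,.2268]),o).round(1))
E
```

```text
time_s: 6.02
eef_pos: [0.5629, 0.2139, 0.3145]
eef_rot: [-0.001, 0.771, 0.637, -0.002]
wrist_force: [0.1, -0.0, -0.3]
opening: 0.303
6.025 [0.5629 0.2139 0.3145] [[0.189, 0.982, -0.005], [0.982, -0.189, -0.001], [-0.002, -0.004, -1.0]] [ 0.17  0.33  1.61 -0.    1.2   0.36]
[ 0.14 -0.04 -0.28] [-0.07 -0.04  0.01]
(0.008, 0) [320.5 204.4]
(0, -0.008) [309.  215.3]
(0, 0.008) [332.  215.3]
```

View pics/dz.png

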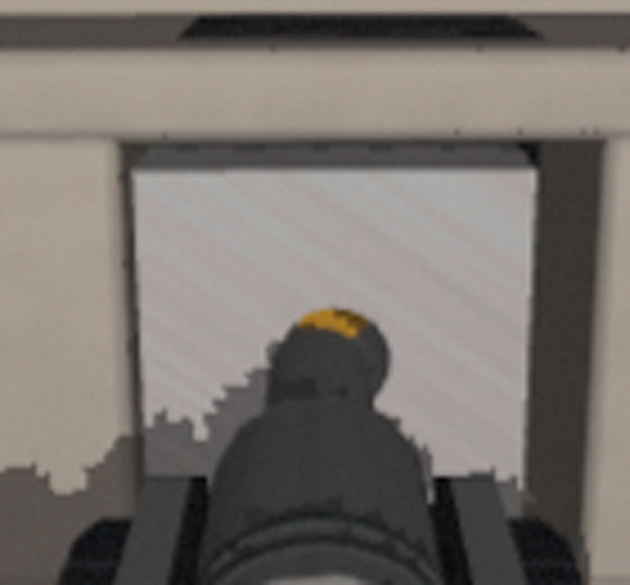

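```bash
python3 -m handwheel '[{"offset":[0,0.0,0],"spin":0,"grip":0.1},{"offset":[0,0.0,0],"spin":0,"grip":0.1}]'
python3 - <<'E'
from look import *
o,p=look('e',[])
print(np.round(o['wrist_force'],2),np.round(o['torque'],2))
M=Rq(o['eef_rot'])
a=p['color'][..., ::-1]
cv2.imwrite('pics/ez.png',cv2.resize(a[130:260,250:390],None,fx=4.5,fy=4.5,interpolation=cv2.INTER_CUBIC))
E
```

```text
time_s: 6.32
eef_pos: [0.5642, 0.2138, 0.318]
eef_rot: [0.001, 0.771, 0.637, 0.001]
wrist_force: [0.1, -0.4, -0.7]
opening: 0.297
6.325 [0.5642 0.2138 0.318 ] [[0.189, 0.982, 0.002], [0.982, -0.189, 0.0], [0.001, 0.002, -1.0]] [0.17 0.33 1.61 0.   1.2  0.36]
[ 0.14 -0.43 -0.66] [ 0.05 -0.04 -0.02]
```

View pics/ez.png

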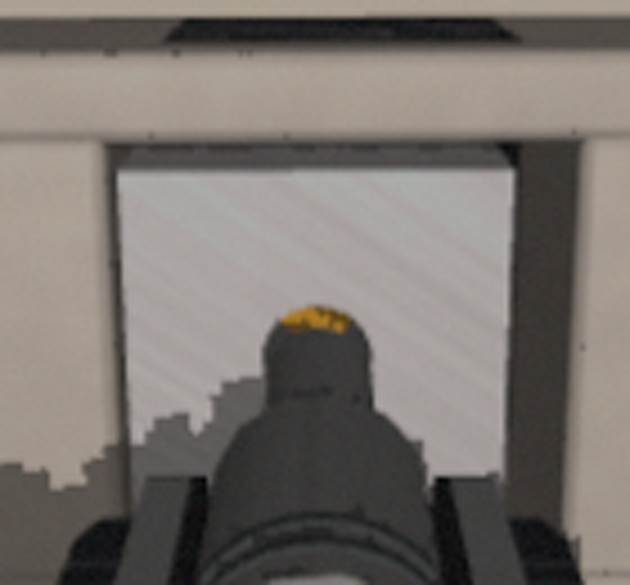

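Run:
```python
from h import *
o=ctrl.get_obs();p=cams.camera('wrist');M=Rq(o['eef_rot'])
for uv,z in [((320.5,198.4),.08),((320.5,203),o['eef_pos'][2]-.2268)]: print((M.T@(onz(p,uv,z,o)-o['eef_pos'])).round(4))
```

```text
[ 0.0089 -0.      0.2378]
[0.009  0.     0.2268]
```

```bash
python3 -m handwheel '[{"offset":[-0.0007,0,0.004],"spin":0,"grip":0.1},{"offset":[-0.0007,0,0.009],"spin":0,"grip":0.1},{"offset":[-0.0007,0,0.013],"spin":0,"grip":0.1},{"offset":[-0.0007,0,0.016],"spin":0,"grip":0.1},{"offset":[-0.0007,0,0.016],"spin":0,"grip":0.1}]'
```

```text
time_s: 7.05
eef_pos: [0.5635, 0.2134, 0.3002]
eef_rot: [-0.0, 0.771, 0.637, -0.0]
wrist_force: [-0.5, 0.5, -0.3]
opening: 0.3
```

```bash
python3 -m handwheel '[{"offset":[0,0,0.008],"spin":0,"grip":0.1},{"offset":[0,0,0.016],"spin":0,"grip":0.1},{"offset":[0,0,0.023],"spin":0,"grip":0.1},{"offset":[0,0,0.026],"spin":0,"grip":0.1},{"offset":[0,0,0.026],"spin":0,"grip":0.1}]'
```

```text
time_s: 7.68
eef_pos: [0.5636, 0.2133, 0.2743]
eef_rot: [-0.0, 0.771, 0.637, -0.0]
wrist_force: [0.5, 0.1, -1.0]
opening: 0.301
```

Inside and free. Now past the piston, in small steps.

```bash
python3 -m handwheel '[{"offset":[0,0,0.002],"spin":0,"grip":0.1},{"offset":[0,0,0.004],"spin":0,"grip":0.1},{"offset":[0,0,0.006],"spin":0,"grip":0.1},{"offset":[0,0,0.008],"spin":0,"grip":0.1},{"offset":[0,0,0.010],"spin":0,"grip":0.1},{"offset":[0,0,0.010],"spin":0,"grip":0.1}]'
```

```text
time_s: 8.43
eef_pos: [0.5638, 0.2134, 0.2652]
eef_rot: [0.0, 0.771, 0.637, 0.0]
wrist_force: [-1.5, 0.1, 3.9]
opening: 0.299
```

```bash
python3 -m handwheel '[{"offset":[0,0,0.001],"spin":0,"grip":0.1},{"offset":[0,0,0.0025],"spin":0,"grip":0.1},{"offset":[0,0,0.004],"spin":0,"grip":0.1},{"offset":[0,0,0.004],"spin":0,"grip":0.1},{"offset":[0,0,0.004],"spin":0,"grip":0.1}]'
```

```text
time_s: 9.05
eef_pos: [0.5639, 0.2136, 0.2647]
eef_rot: [0.0, 0.771, 0.637, 0.0]
wrist_force: [-13.4, -3.0, 28.9]
opening: 0.299
```

```bash
python3 -m handwheel '[{"offset":[0,0,-0.003],"spin":0,"grip":0.1},{"offset":[0,0,-0.003],"spin":0,"grip":0.6},{"offset":[0,0,-0.003],"spin":0,"grip":0.8},{"offset":[0,0,-0.003],"spin":0,"grip":0.8},{"offset":[0,0,-0.06],"spin":0,"grip":0.8},{"offset":[-0.04,0,-0.10],"spin":0,"grip":0.8},{"offset":[-0.10,0,-0.10],"spin":0,"grip":0.8},{"offset":[-0.125,0,-0.10],"spin":0,"grip":0.8},{"offset":[-0.125,0,-0.10],"spin":0,"grip":0.8},{"offset":[-0.125,0,-0.10],"spin":0,"grip":0.8}]'
python3 - <<'E'
from look import *
o,p=look('f',[('slim_probe_head',.103),('knob_grip',.1),('well_nominal',.08)])
a=p['color'][..., ::-1]
cv2.imwrite('pics/fz.png',cv2.resize(a[0:290,210:430],None,fx=2.06,fy=2.06,interpolation=cv2.INTER_CUBIC))
E
```

```text
time_s: 10.3
eef_pos: [0.5402, 0.091, 0.3605]
eef_rot: [-0.0, 0.771, 0.637, 0.0]
wrist_force: [-0.1, 0.5, 0.1]
opening: 0.799
10.3 [0.5402 0.091  0.3605] [[0.189, 0.982, -0.0], [0.982, -0.189, 0.0], [0.0, -0.0, -1.0]] [-0.05  0.16  1.72  0.    1.26  0.14]
slim_probe_head [323.7  23.8] 0.71 [0.566  0.2142 0.103 ]
well_nominal [328.1 202.5] 0.34 [0.545 0.082 0.08 ]
```

View pics/fz.png

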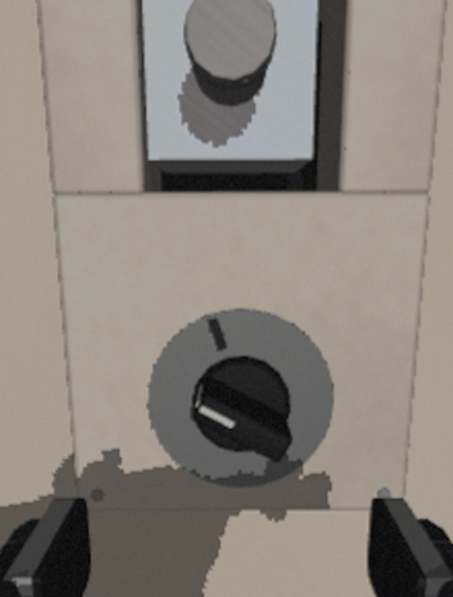

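Run:
```python
import cv2
a=cv2.imread('pics/f.png');cv2.imwrite('pics/fk.png',cv2.resize(a[145:245,275:380],None,fx=6,fy=6,interpolation=cv2.INTER_CUBIC))
```

```text
(no output)
```

View pics/fk.png

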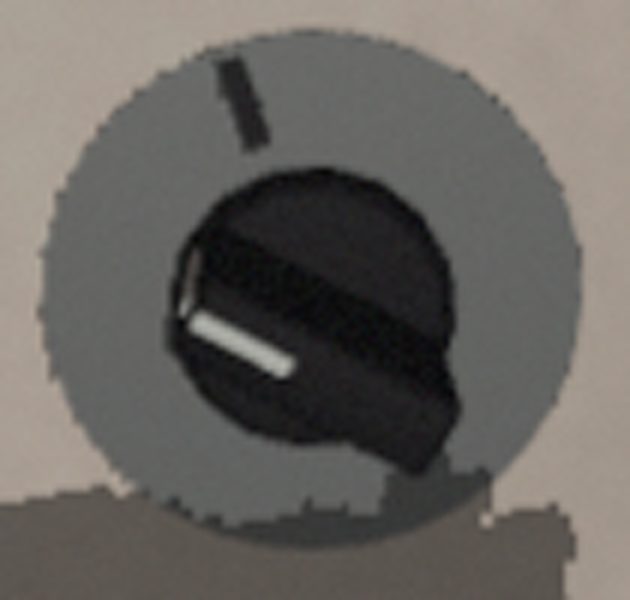

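Run:
```python
from h import *
o=ctrl.get_obs();p=cams.camera('wrist');M=Rq(o['eef_rot'])
f=lambda x,y,z:(onz(p,(275+x/6-.4,145+y/6-.4),z,o))
L={'l0':f(190,320,.112),'l1':f(292,370,.112),'end':f(437,440,.112),'plate':f(312,289,.0755),'foot':f(312,306,.084),'m0':f(230,62,.0755),'m1':f(260,148,.0755)}
for k,v in L.items(): print(k,v.round(4),(M.T@(v-o['eef_pos'])).round(4))
a=lambda d:np.degrees(np.arctan2(d[1],d[0]))
print('line',a(L['l0']-L['l1']),'line2',a(L['l0']-L['end']),'mark',a(L['m0']-L['m1']),a(L['m0']-L['plate']),a(L['m1']-L['plate']))
print('centre bar',(L['l0']+L['end'])/2, np.linalg.norm(L['l0']-L['end']))
print('jaw',a(M[:,1]), 'toolx',a(M[:,0]))
```

```text
l0 [0.5305 0.0995 0.112 ] [ 0.006  -0.0108  0.2484]
l1 [0.542  0.0905 0.112 ] [-0.0007  0.0021  0.2484]
end [0.5586 0.0777 0.112 ] [-0.0102  0.0208  0.2484]
plate [0.5451 0.0902 0.0755] [-0.0004  0.0053  0.2849]
foot [0.545  0.0901 0.084 ] [-0.0005  0.0051  0.2764]
m0 [0.5398 0.1252 0.0755] [ 0.033  -0.0065  0.2849]
m1 [0.5416 0.1123 0.0755] [ 0.0206 -0.0023  0.2849]
line 141.9200258552205 line2 142.1300142553474 mark 98.00481328039393 98.63737989590885 99.00692987684579
centre bar [0.54454302 0.08857413 0.112     ] 0.035531548591597954
jaw -10.796222797513765 toolx 79.20377496367946
```

```bash
python3 -m handwheel '[{"offset":[-0.0010,0.0051,0],"spin":-10,"grip":0.6},{"offset":[-0.0010,0.0051,0],"spin":-20,"grip":0.6},{"offset":[-0.0010,0.0051,0.01],"spin":-30,"grip":0.6},{"offset":[-0.0010,0.0051,0.02],"spin":-40,"grip":0.6},{"offset":[-0.0010,0.0051,0.03],"spin":-50,"grip":0.6},{"offset":[-0.0010,0.0051,0.04],"spin":-60,"grip":0.6},{"offset":[-0.0010,0.0051,0.05],"spin":-63,"grip":0.6},{"offset":[-0.0010,0.0051,0.05],"spin":-63,"grip":0.6},{"offset":[-0.0010,0.0051,0.05],"spin":-63,"grip":0.6}]'
python3 - <<'E'
from look import *
o,p=look('g',[('knob_grip',.1)])
a=p['color'][..., ::-1]
cv2.imwrite('pics/gz.png',cv2.resize(a[120:290,230:410],None,fx=3.5,fy=3.5,interpolation=cv2.INTER_CUBIC))
M=Rq(o['eef_rot'])
for q in [(-.019,0),(0.019,0),(0,-.006),(0,.006)]: print(q,(proj(p,np.array([*(o['eef_pos']+M@np.array([*q,0]))[:2],.112]),o)-[230,120])*3.5)
E
```

```text
time_s: 11.68
eef_pos: [0.545, 0.089, 0.311]
eef_rot: [0.0, 0.325, 0.946, 0.0]
wrist_force: [-0.2, 0.5, 0.3]
opening: 0.599
11.675 [0.545 0.089 0.311] [[-0.789, 0.614, 0.0], [0.614, 0.789, -0.0], [-0.0, 0.0, -1.0]] [-0.05  0.23  1.75  0.    1.16 -0.96]
knob_grip [320.5 225.9] 0.85 [0.5458 0.0878 0.1   ]
(-0.019, 0) [319.50903231 488.48982682]
(0.019, 0) [319.61591743 285.27603167]
(0, -0.006) [284.89081884 389.91276344]
(0, 0.006) [354.23325247 389.93839589]
```

View pics/gz.png

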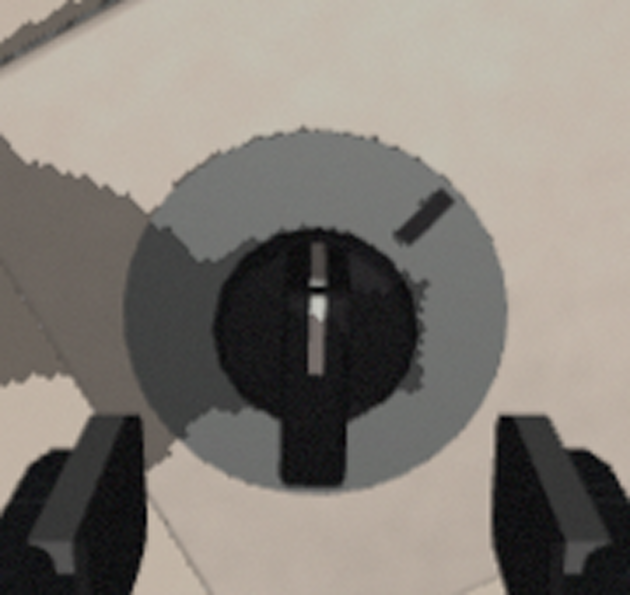

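Run:
```python
from h import *
o=ctrl.get_obs();p=cams.camera('wrist');M=Rq(o['eef_rot'])
f=lambda x,y,z:(M.T@(onz(p,(230+x/3.5-.4,120+y/3.5-.4),z,o)-o['eef_pos']))
P=np.mean([f(124,311,.0755),f(508,311,.0755),f(316,130,.0755),f(316,492,.0755)],0)
for x,y in [(316,130),(316,492),(124,311),(508,311)]: print(f(x,y,.0755).round(4))
a=lambda d:np.degrees(np.arctan2(d[1],d[0]))
m0=f(445,195,.0755);m1=f(402,240,.0755)
C=f(316,487,.112);D=f(317,285,.112)
print(C,D,a(D-C),'mark',a(m0-m1),a(m0-[-.001,-.0005,0]),a(m1-[-.001,-.0005,0]))
```

```text
[ 0.0396 -0.001   0.2357]
[-0.0395 -0.0011  0.2358]
[ 0.0021 -0.0406  0.2357]
[0.0021 0.0385 0.2358]
[-0.01850866 -0.0009148   0.19925074] [ 0.01927588 -0.00071396  0.1992236 ] 0.3045441935995771 mark 41.98909058861898 42.42898160921882 42.65025911950499
```

```bash
python3 -m handwheel '[{"offset":[0.0003,-0.0008,0.025],"spin":0,"grip":0.5},{"offset":[0.0003,-0.0008,0.048],"spin":0,"grip":0.5},{"offset":[0.0003,-0.0008,0.051],"spin":0,"grip":0.5},{"offset":[0.0003,-0.0008,0.051],"spin":0,"grip":0.2},{"offset":[0.0003,-0.0008,0.051],"spin":0,"grip":0},{"offset":[0.0003,-0.0008,0.051],"spin":0,"grip":0},{"offset":[0.0003,-0.0008,0.051],"spin":0,"grip":0},{"offset":[0.0003,-0.0008,0.051],"spin":0,"grip":0}]'
```

```text
time_s: 12.82
eef_pos: [0.5447, 0.0882, 0.261]
eef_rot: [0.001, 0.325, 0.946, 0.0]
wrist_force: [-1.3, 0.0, 6.6]
opening: 0.129
```

```bash
python3 -m handwheel '[{"offset":[0,0,0],"spin":6,"grip":0},{"offset":[0,0,0],"spin":12,"grip":0},{"offset":[0,0,0],"spin":18,"grip":0},{"offset":[0,0,0],"spin":24,"grip":0},{"offset":[0,0,0],"spin":30,"grip":0},{"offset":[0,0,0],"spin":36,"grip":0},{"offset":[0,0,0],"spin":41,"grip":0},{"offset":[0,0,0],"spin":43,"grip":0},{"offset":[0,0,0],"spin":43,"grip":0},{"offset":[0,0,0],"spin":43,"grip":0}]'
python3 - <<'E'
from look import *
o,p=look('i',[])
print(o['wrist_force'],o['torque'],o['opening'])
M=Rq(o['eef_rot']);print(np.degrees(np.arctan2(M[1,0],M[0,0])))
a=p['color'][..., ::-1]
cv2.imwrite('pics/iz.png',cv2.resize(a[100:290,220:420],None,fx=3.1,fy=3.1,interpolation=cv2.INTER_CUBIC))
E
```

```text
time_s: 14.08
eef_pos: [0.5446, 0.0881, 0.261]
eef_rot: [0.001, 0.649, 0.761, 0.0]
wrist_force: [-1.9, -0.6, 6.1]
opening: 0.128
14.075 [0.5446 0.0881 0.261 ] [[-0.159, 0.987, 0.002], [0.987, 0.159, -0.0], [-0.001, 0.002, -1.0]] [-0.05  0.3   1.78 -0.    1.06 -0.21]
[-1.85113863 -0.58430044  6.14763715] [-0.19841521  0.23613114 -0.07055798] 0.12755709595071546
99.12212291725787
```

View pics/iz.png

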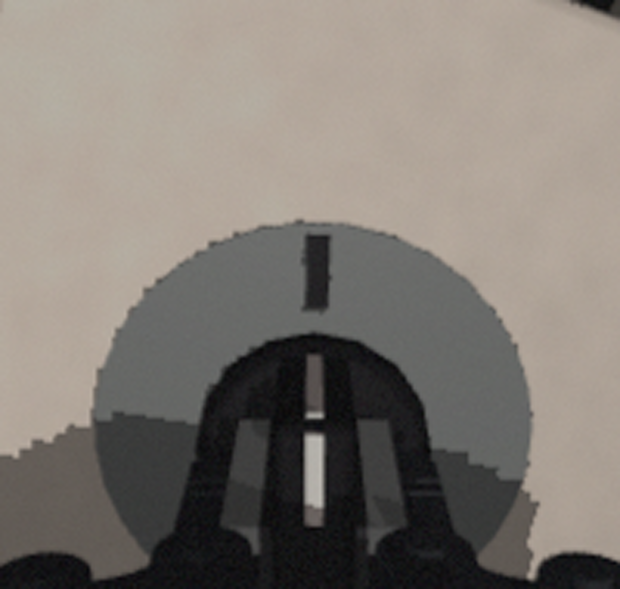

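Run:
```python
from h import *
o=ctrl.get_obs();p=cams.camera('wrist');M=Rq(o['eef_rot'])
im=p['color'].astype(int).sum(2)
f=lambda u,v,z:(M.T@(onz(p,(u,v),z,o)-o['eef_pos']))
# mark pixels
sub=im[172:203,308:335]; m=(sub<180).astype(np.uint8)
n,l,s,c=cv2.connectedComponentsWithStats(m);i=1+np.argmax(s[1:,4]);print(s[i],c[i])
ys,xs=np.where(l==i);pts=np.array([f(x+308,y+172,.0755)[:2] for x,y in zip(xs,ys)])
d=pts-pts.mean(0);v=np.linalg.svd(d)[2][0];print('mark mean',pts.mean(0),'dir',np.degrees(np.arctan2(v[1],v[0])))
# white line on top
s2=im[205:272,308:335]
w=[]
for r in list(range(243,262)):
    row=im[r,305:338]; k=np.where(row>250)[0]
    if len(k): w.append((k.mean()+305,r))
L=np.array([f(u,v,.112)[:2] for u,v in w]);print(L[0],L[-1],L.mean(0))
# plate edges
rows=range(205,230,5)
for r in rows:
    row=p['color'][r].astype(int);sat=row[:,0]-row[:,2]
    g=np.where(sat<8)[0];g=g[(g>240)&(g<400)]
    print(r,g.min(),g.max(),f(g.min(),r,.0755)[:2].round(4),f(g.max(),r,.0755)[:2].round(4))
```

```text
[ 10   4   9  24 170] [13.95882353 15.48235294]
mark mean [0.03102877 0.00069697] dir -179.6372532688923
[0.01610641 0.00021631] [0.00745752 0.00021802] [0.01180796 0.00021716]
205 260 382 [ 0.0212 -0.0329] [0.0212 0.0333]
210 257 384 [ 0.0184 -0.0347] [0.0183 0.0345]
215 255 386 [ 0.0155 -0.036 ] [0.0154 0.0358]
220 252 388 [ 0.0125 -0.0378] [0.0125 0.0371]
225 251 389 [ 0.0096 -0.0385] [0.0096 0.0378]
```

```bash
python3 -m handwheel '[{"offset":[0,0,0],"spin":1,"grip":0},{"offset":[0,0,0],"spin":1,"grip":0},{"offset":[0,0,0],"spin":1,"grip":0}]'
python3 -m handwheel '[{"offset":[0,0,-0.002],"spin":0,"grip":0},{"offset":[0,0,-0.004],"spin":0,"grip":0},{"offset":[0,0,-0.006],"spin":0,"grip":0},{"offset":[0,0,-0.008],"spin":0,"grip":0},{"offset":[0,0,-0.010],"spin":0,"grip":0},{"offset":[0,0,-0.011],"spin":0,"grip":0},{"offset":[0,0,-0.011],"spin":0,"grip":0}]'
```

```text
time_s: 14.55
eef_pos: [0.5446, 0.0881, 0.261]
eef_rot: [0.001, 0.655, 0.755, 0.0]
wrist_force: [-1.6, -1.4, 6.9]
opening: 0.126
time_s: 15.42
eef_pos: [0.5444, 0.0881, 0.2693]
eef_rot: [0.001, 0.655, 0.755, 0.0]
wrist_force: [10.0, -0.2, -15.4]
opening: 0.127
```

```bash
python3 -m handwheel '[{"offset":[0,0,0.001],"spin":0,"grip":0},{"offset":[0,0,0.001],"spin":0,"grip":0.4},{"offset":[0,0,0.001],"spin":0,"grip":0.6},{"offset":[0,0,0.001],"spin":0,"grip":0.6},{"offset":[0,0,-0.04],"spin":0,"grip":0.6},{"offset":[0,0,-0.09],"spin":0,"grip":0.6},{"offset":[0,0,-0.09],"spin":0,"grip":0.6},{"offset":[0,0,-0.09],"spin":0,"grip":0.6}]'
python3 - <<'E'
from look import *
o,p=look('j',[('knob_grip',.108),('slim_probe_head',.103)])
print(o['wrist_force'])
a=p['color'][..., ::-1]
cv2.imwrite('pics/jz.png',cv2.resize(a[0:260,210:430],None,fx=2.3,fy=2.3,interpolation=cv2.INTER_CUBIC))
cv2.imwrite('pics/jk.png',cv2.resize(a[150:250,270:370],None,fx=6,fy=6,interpolation=cv2.INTER_CUBIC))
S=cams.camera('scene');a=S['color'][...,::-1];save(S,'js')
cv2.imwrite('pics/jsz.png',cv2.resize(a[150:300,220:430],None,fx=3.7,fy=3.7,interpolation=cv2.INTER_CUBIC))
E
```

```text
time_s: 16.42
eef_pos: [0.5438, 0.0883, 0.3605]
eef_rot: [-0.0, 0.655, 0.755, -0.0]
wrist_force: [-0.0, 0.1, -0.8]
opening: 0.599
16.425 [0.5438 0.0883 0.3605] [[-0.141, 0.99, -0.0], [0.99, 0.141, 0.0], [0.0, -0.0, -1.0]] [-0.05  0.17  1.71  0.    1.26 -0.2 ]
knob_grip [322.5 204.4] 0.56 [0.5452 0.0879 0.108 ]
slim_probe_head [377.5  27.8] 0.66 [0.5643 0.2157 0.103 ]
[-0.04726027  0.07662113 -0.80617471]
```

View pics/jz.png

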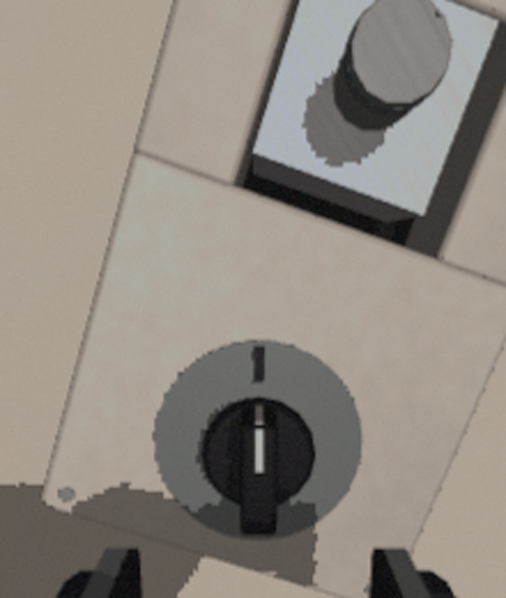

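View pics/jk.png

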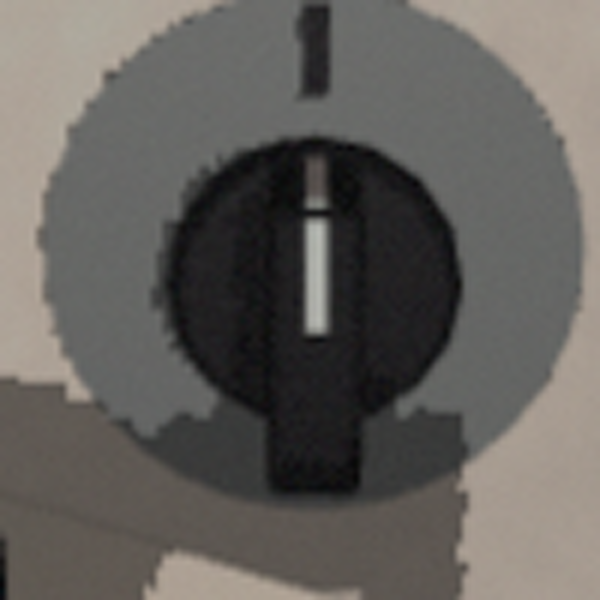

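View pics/jsz.png

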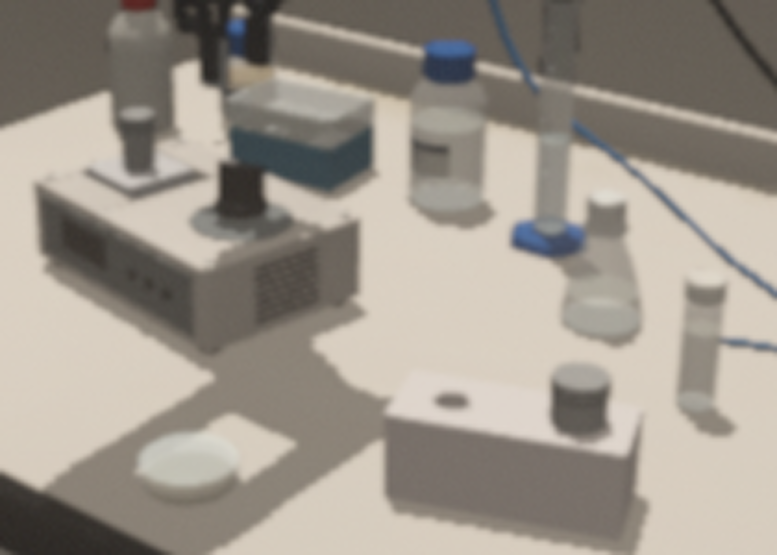

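Run:
```python
from h import *
o=ctrl.get_obs();p=cams.camera('wrist');M=Rq(o['eef_rot'])
c=np.array([.5445,.0885])
for z in (.112,.120):
    print(z,[((proj(p,np.array([*(c+s*.019*M[:2,0]),z]),o)-[270,150])*6).round(0) for s in (1,-1)])
for z in (.084,.092):
    print(z,[((proj(p,np.array([*(c+s*.021*M[:2,1]),z]),o)-[270,150])*6).round(0) for s in (1,-1)])
print(o['time_s'],o['wrist_force']);
```

```text
0.112 [array([317., 190.]), array([317., 475.])]
0.12 [array([317., 206.]), array([317., 500.])]
0.084 [array([465., 273.]), array([168., 273.])]
0.092 [array([470., 290.]), array([164., 289.])]
16.625 [0.37990524 0.40946573 0.23448522]
```

```bash
python3 -c "
from bench import ctrl
print(ctrl.hand_in())"
```

```text
the job is handed in; nothing more can be done
None
```

The job is done in the order asked and was handed in at about 16.6 s of the 67 s allowed; the hand-in gives no verdict.

- **Slim probe:** I took it from the stand and lowered it into the well, which it entered on the first try without touching the block face. I then pressed it past the piston to a firm stop. The tool stopped at z = 0.2647 m, against 0.2648 m expected for the head flush on the block. At that stop the wrist read about 29 N upward and 13 N sideways, more sideways than I expected. I eased off before letting go. The pictures taken afterwards show the head on the block.
- **Knob turn:** I turned it about 44° clockwise in all. My angle estimates differed by about 1°, so I added a 1° correction. The last wrist picture shows the pointer in line with the mark.
- **Knob lock:** I then pulled it straight up. It rose about 8.3 mm and stopped firmly at about 15 N, and the last picture fits the raised height rather than the pushed-in one.
- **Other items:** The wide probe is still in the stand and the flask and vial are upright. The gripper is open, clear of everything, and the wrist force is about zero.

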